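Turn up a plaster vibrating table by four clicks and start it

ROBOT

A 7-joint arm with a two-finger parallel gripper is mounted at the origin on the work surface. World frame = base frame: x ahead of the robot, y to its left, z up, the work surface at z = 0. Lengths are in m, angles in rad, forces in N, time in s.
With the tool pointing down it reaches from about 0.35 to 0.9 m from the base axis. Payload 8.1 kg.
Tool frame: the origin (TCP) lies at the very end of the fingers, on their centre line; the grasp point (between the pads) lies arm.hold_point_z behind it (arm.hold_point_z is the distance from the TCP to the grasp point, in m); z points along the fingers, y is the line along which they close (so a half turn about z gives the same grasp; the last joint's range is limited). The gripper opens to 92 mm and grips with 3 to 60 N. Pads are 19 mm wide; open, the fingers measure 130 mm over their backs; the gripper's body (75 mm by 190 mm) begins 47 mm behind the grasp point.
Start: joints at [-1.321, 0.434, 0.025, 1.573, -0.012, 1.134, -0.075], TCP at [0.216, 0.587, 0.197] pointing down, gripper open.
Joint ranges: [-2.62, 2.62], [-0.44, 2.09], [-1.27, 1.32], [0.08, 2.57], [-1.32, 4.46], [0.12, 2], [-2.74, 2.74]. Speed limits (rad/s): [2.22, 2.22, 3.01, 3.01, 3.14, 3.14, 3.14].

INTERFACE

Orientations are given as a rotation vector (axis times angle).
In Python, from cell import arm, vision, job, cut_out gives the robot as it stands. The module is installed in compiled form; this text tells all that it offers.
- The arm moves only by the tool play_rows, never from a script. Its argument "increments" is text: rows parted by semicolons, each of 5 numbers parted by spaces: the shift along the tool's x, y, z in cm, then the turn about the tool's z in degrees, then the opening, from -1 (shut) to 1 (fully open), so that 0 is half open. A call has 1 to 5 rows; each row shifts and turns the commanded pose from where the row before left it, along the tool's axes as they then stand; what a row does not reach is not made up. A row lasts 1/12 s, in which the tool goes at most 41.7 mm and 7.16 degrees, less where a joint would pass 70% of its speed; a pose out of reach is approached as far as the arm can. A call is refused whole if a number of a shift passes 4.17 or a number of a turn 7.16, either way. A call with a gripper value outside its range is refused whole. The fingers move at their own pace and stop on an object; "grip_force" is the grip in N (left out, the last holds). Time passes only in rows, so rows that do not move let the fingers close. It gives the time, the measured TCP pose, the force, the opening and the grip force at its end, in the units of the state.
- arm.observe(): the state, without advancing time (a new reading comes with each control period).
- vision.get_image(name): name is "side" or "top"; returns a dict with "frame" (480x640x3 uint8, red, green, blue), "z_map" (480x640 float32, m along the optical axis (not along the pixel's ray), 0 where there is no reading), "mtx" (3x3 intrinsics, pixels), "cam_to_world" (4x4, takes a point from camera to world coordinates). Camera axes: x right, y up, looking along -z (the intrinsics and any distortion apply to the point x, -y, -z); pixel columns grow to the right and rows downward; lengths in m; the calibration is good to about 2 mm. A picture is of the moment at which its call begins.
- job.sign_off(): hands the job in; it is judged then, once.
Trained networks look in a picture, given as the dict that the camera call returned (one of the last four; its "shot" number tells which), for a name from the list of things; names that differ only in an ending like _2 or _b are one class to them, and where a whole thing is asked for, a point or a joint stands for the part that bears it (a point fixed in the world has none). Each returns a list of dicts, best first, with "confidence" (0 to 1); they miss things now and then, are a little off and sometimes report something else, mostly with a low value. They report only what shows in the picture. A call takes as long as a camera call. They do not tell look-alikes from the thing itself.
- cut_out(query, picture): "mask" (480x640 bool, what is visible of it) and "point" ([row, column] in pixels, amid what is visible of it).
The state is a dict: "clock": time; "joints": joint angles; "dq": joint speeds; "joint_efforts": joint torques, N m; "position": TCP position; "ee_rot": TCP orientation; "force": force on the tool from outside, world axes, zero at the start; "ft_torque": the same for the moment, N m; "width": opening from 0.0 (shut) to 1.0 (fully open); "gripper_force": force on a finger pad.
Only numpy, scipy, OpenCV 4.12 (cv2) and the standard library are available. Lean on these libraries where they do the work, as an engineer would, in place of code of your own. Each camera call takes 0.05 s, during which the arm holds its last target. There are 200 camera calls.

TASK

A banded plaster mould stands ready on the plaster vibrating table. With one fingertip against the side of the dial's pointer wing, gently turn the vibration dial exactly four clicks clockwise (seen from above) from where it now stands, and only then press the green start button right down and let it come back up. Nothing is to be pinched, gripped or lifted: leave the mould where it stands, and do not disturb the bowl, the jar and the brush.

Things in the scene. Friction and masses are not known exactly. Their poses are not given: they have to be found in the camera images.
- vibrator: plaster vibrating table, a grey-blue fixed housing 270 mm deep (x), 210 mm wide (y). Origin: centre of its underside; x points from the control deck (its low, robot-side half) to the platform. The deck slopes: 50 mm high at the front edge (x = -135 mm), rising 10 degrees towards the platform. The rubber-topped platform covers x = -13 to 137 mm, y = -100 to 100 mm, top 95 mm high.
- dial_axis (a point): point on the dial's turning axis at the level of the top of its round skirt (the flat black disc, 58 mm in diameter, top 11 mm above the deck). Fixed. z: the turning axis, out of the deck (tilted 10 degrees towards the robot); x: up the slope of the deck; y: to the vibrator's left (+y).
- dial: the black dial. On its skirt stands a straight wing 10 mm wide, 15 mm tall above the skirt, reaching 27 mm from the axis on the pointer side (white line) and 23 mm on the other. Origin on the axis at the deck; x along the wing to the pointer end, z along the axis. It turns 216 degrees over ten settings, a click every 24 degrees (0.419 rad); it starts in one of the lowest four.
- dial_pointer (a point): on the middle of the wing's top, 25 mm from the axis towards the pointer end, 15 mm above the skirt; moves with the dial. Lowest setting: 108 degrees anticlockwise of the deck's up-slope direction; clockwise is up. A push of 2 to 5 N near the wing's end takes it over a click; past half-way between two detents it snaps by itself into the next and stays.
- start_top (a point): centre of the top face of the green start button, 28 mm in diameter, in a black collar 44 mm in diameter and 12 mm high on the deck; the button stands 10 mm proud of the collar. z points out of the deck, against the press.
- start (a joint): travel of the start button in m: 0 up, 0.006 right down; a spring (about 5 N when right down) brings it back.
- mould: loose two-part plaster mould held by two blue bands, 80 x 108 x 55 mm, about 0.65 kg, on the platform. Origin: centre of its underside.
- bowl: loose orange rubber mixing bowl, 124 mm across, 75 mm high, beside the vibrator. Origin: centre of its underside.
- jar: loose glass jar with a yellow lid, 68 mm in diameter, 85 mm high. Origin: centre of its underside.
- brush: loose flat brush, about 190 mm long, lying on the bench. Origin: centre of its underside.
Things that resemble listed ones, but are neither listed nor needed, are in the scene too. What is shaped like the mould but turquoise is not meant.

How it is judged:
On the way, in this order (a step that is already met when the one before it is completed fails the run):
1. the dial rests four clicks clockwise of where it started (distance of dial_pointer from where it was at the start of the episode between 0.0347 and 0.0396 m and angular speed of dial below 0.2 rad/s), for 0.3 s.
2. the start button is pressed right down (value of joint start above 0.005 m), for 0.05 s.
At the end, for the whole second after the job is handed in: The dial rests in the detent four clicks clockwise of its start (within about 8 degrees, a third of a click), the start button has been pressed after that and is up again, and the mould stands within 10 mm of where it stood (distance of dial_pointer from where it was at the start of the episode between 0.0347 and 0.0396 m and angular speed of dial below 0.1 rad/s and value of joint start below 0.001 m and distance of mould from where it was at the start of the episode below 0.01 m and angle between mould's own z axis and vertical below 0.1 rad and linear speed of mould below 0.02 m/s); the robot touches nothing.
It fails at once if the start button is pressed before the dial is four clicks on (value of joint start above 0.004 m and distance of dial_pointer from where it was at the start of the episode below 0.0347 m).
It fails at once if the dial is pinched or forced: more than 18 N on it (contact force between the fingers and dial above 18 N).
It fails at once if the mould is lifted or pushed about (distance of mould from where it was at the start of the episode above 0.015 m).
It fails at once if the bowl, the jar or the brush is disturbed (distance of any of bowl, jar, brush from where it was at the start of the episode above 0.015 m).
It also fails if it takes over 45 s, if anything falls off the work surface, if the arm or the gripper's body presses on something with over 40 N, if the wrist force passes 120 N, or if a joint passes its speed limit or range.

## Working session

There is one attempt and no reset: what is moved stays moved. The work goes in short steps, Python scripts to look and compute and a tool call to move; the robot and the scene stay as the last step left them, time stands still between calls to the robot, and variables do not carry over. Pictures are saved under pics/ and viewed, at most 10 in all, crops included, and the job is handed in when it is done.

Besides the shell and the picture viewer there is one more tool, called after "Call:" in YAML: its name, and indented under it one key for each argument. play_rows: Moves the arm, as the interface text tells. Its arguments: {"type":"object","properties":{"increments":{"type":"string"},"grip_force":{"type":"number"}},"required":["increments"]}

```bash
mkdir -p pics; cat > h.py <<'E'
import numpy as np, cv2
from cell import arm, vision, job, cut_out
def cloud(p):
    z=p["z_map"];v,u=np.mgrid[:480,:640];K=p["mtx"]
    c=np.stack([(u-K[0,2])/K[0,0]*z,-(v-K[1,2])/K[1,1]*z,-z],-1)
    T=p["cam_to_world"];w=c@T[:3,:3].T+T[:3,3];w[z==0]=np.nan
    return w
E
python3 - <<'E'
from h import *
s=arm.observe();print({k:s[k] for k in("clock","position","ee_rot","force","width")},arm.hold_point_z)
for n in("top","side"):
    p=vision.get_image(n);w=cloud(p);cv2.imwrite(f"pics/{n}0.png",p["frame"][:,:,::-1]);np.savez(f"{n}0.npz",w=w,f=p["frame"],mtx=p["mtx"],T=p["cam_to_world"])
    for q in("vibrator","dial","start","mould","bowl","jar","brush","dial_pointer","start_top"):
        try:
            for r in cut_out(q,p)[:3]:
                print(n,q,round(r["confidence"],2),np.round(r["point"]),r["mask"].sum(),np.round(np.nanmedian(w[r["mask"]],0),3))
        except Exception as e: print(q,e)
E
```

```text
{'clock': 0.0, 'position': array([0.21581914, 0.58595768, 0.19576327]), 'ee_rot': array([-5.51413766e-01, -3.09267577e+00,  2.44144381e-03]), 'force': array([ 0.28185193, -0.6883746 , -1.27847907]), 'width': 0.9995216460628078} 0.0188
top vibrator 0.93 [286. 341.] 11382 [ 0.567 -0.077  0.072]
top vibrator 0.75 [322. 358.] 166 [ 0.498 -0.113  0.081]
top dial 0.82 [311. 307.] 695 [ 0.523 -0.008  0.071]
top start 0.61 [324. 358.] 121 [ 0.496 -0.111  0.081]
top mould 0.78 [182. 250.] 2090 [0.794 0.115 0.054]
top mould 0.73 [229. 332.] 2612 [ 0.666 -0.061  0.15 ]
top mould 0.63 [157. 321.] 2108 [ 0.846 -0.037  0.054]
top bowl 0.73 [231. 333.] 2608 [ 0.666 -0.061  0.15 ]
top bowl 0.61 [278. 430.] 2988 [ 0.581 -0.261  0.031]
top jar 0.6 [266. 245.] 955 [0.606 0.114 0.084]
top brush 0.98 [320. 476.] 1391 [ 0.493 -0.356  0.018]
top brush 0.26 [267. 246.] 974 [0.606 0.113 0.084]
top dial_pointer 0.7 [307. 307.] 668 [ 0.525 -0.008  0.072]
top start_top 0.6 [310. 306.] 689 [ 0.524 -0.009  0.072]
top start_top 0.49 [324. 359.] 132 [ 0.496 -0.112  0.081]
side vibrator 0.64 [271. 283.] 7678 [ 0.575 -0.136  0.071]
side vibrator 0.52 [246. 256.] 431 [ 0.524 -0.02   0.072]
side dial 0.91 [244. 258.] 386 [ 0.527 -0.019  0.073]
side start 0.67 [269. 247.] 128 [ 0.497 -0.118  0.081]
side mould 0.93 [233. 320.] 1654 [ 0.662 -0.104  0.149]
side mould 0.84 [218. 355.] 875 [0.799 0.088 0.054]
side mould 0.79 [249. 394.] 1749 [ 0.841 -0.057  0.049]
side bowl 0.67 [314. 297.] 2940 [ 0.579 -0.226  0.049]
side jar 0.91 [216. 282.] 546 [0.603 0.098 0.074]
side jar 0.53 [270. 283.] 7426 [ 0.575 -0.137  0.071]
side brush 0.94 [384. 258.] 2135 [ 0.487 -0.366  0.018]
side dial_pointer 0.7 [243. 256.] 346 [ 0.525 -0.019  0.074]
side start_top 0.49 [270. 248.] 74 [ 0.496 -0.119  0.081]
```

```bash
python3 - <<'E'
from h import *
a=np.load("top0.npz");f=a["f"][:,:,::-1]
c=cv2.resize(f[270:370,260:390],None,fx=6,fy=6,interpolation=cv2.INTER_CUBIC)
cv2.imwrite("pics/c1.png",c)
w=a["w"];print(a["mtx"],a["T"])
z=w[...,2]
# deck plane region: housing blue-grey color
sel=np.zeros(z.shape,bool);sel[270:360,265:410]=1
P=w[sel&np.isfinite(z)&(z>.045)&(z<.075)]
# ransac plane
rng=np.random.default_rng(0);best=None
for _ in range(500):
    q=P[rng.choice(len(P),3,0)];n=np.cross(q[1]-q[0],q[2]-q[0]);n/=np.linalg.norm(n)+1e-12
    i=abs((P-q[0])@n)<.0012
    if best is None or i.sum()>best.sum():best=i
Q=P[best];m=Q.mean(0);n=np.linalg.svd(Q-m)[2][2];n*=np.sign(n[2]);print("deck",m,n,best.sum(),len(P),np.degrees(np.arccos(n[2])),"yaw x:",np.degrees(np.arctan2(-n[1],-n[0])))
h=(w-m)@n
# platform outline
top=(abs(z-.095)<.004)|((z>.14)&(z<.16)&(w[...,0]<.74))
top[:, :250]=0
m8=top.astype(np.uint8);k,l,st,_=cv2.connectedComponentsWithStats(m8)
j=1+np.argmax(st[1:,4]);pts=w[l==j];print(st[j])
r=cv2.minAreaRect((pts[:,:2]*1000).astype(np.float32));print("plat",r)
np.savez("deck.npz",m=m,n=n)
E
```

```text
[[469.92340611   0.         326.00947058]
 [  0.         469.92340611 238.12010601]
 [  0.           0.           1.        ]] [[-0.01400995  0.98363981 -0.17960082  0.49353608]
 [-0.99985738 -0.01547559 -0.00676197 -0.05494275]
 [-0.00943077  0.17948047  0.98371633  1.01598879]
 [ 0.          0.          0.          1.        ]]
deck [ 0.52200497 -0.05679453  0.06130736] [-0.17184324  0.03980479  0.98431981] 2756 6159 10.159737100481575 yaw x: -13.04166652320142
[ 288  198  112   93 6857]
plat ((652.2561645507812, -85.4720458984375), (199.15264892578125, 149.07044982910156), 76.24898529052734)
```

View pics/c1.png

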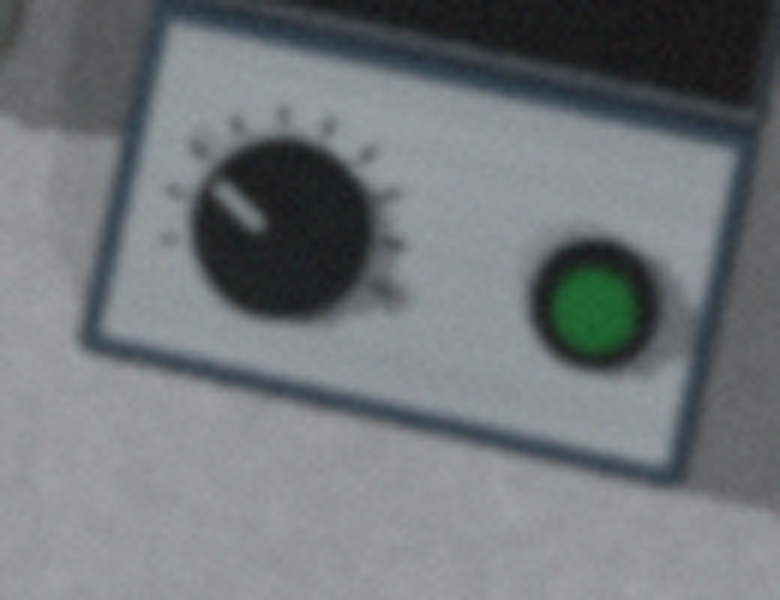

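View pics/side0.png

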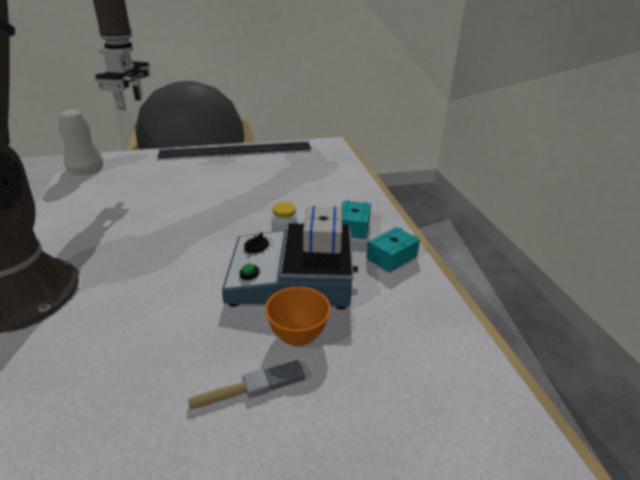

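```bash
cat >> h.py <<'E'
def frame(yaw=-13.4):
    d=np.load("deck.npz");y=np.radians(yaw);t=np.radians(10)
    z=np.array([-np.sin(t)*np.cos(y),-np.sin(t)*np.sin(y),np.cos(t)])
    x=np.array([np.cos(t)*np.cos(y),np.cos(t)*np.sin(y),np.sin(t)])
    return d["m"],np.stack([x,np.cross(z,x),z],1)
def ray(K,T,u,v,h,yaw=-13.4):
    m,R=frame(yaw);d=np.array([(u-K[0,2])/K[0,0],-(v-K[1,2])/K[1,1],-1])@T[:3,:3].T
    o=T[:3,3];n=R[:,2];return o+d*((m-o)@n+h)/(d@n)
E
python3 - <<'E'
from h import *
m,R=frame();print(m)
for n in("top","side"):
    a=np.load(n+"0.npz");K,T,f,w=a["mtx"],a["T"],a["f"].astype(float),a["w"]
    h=(w-m)@R[:,2];
    hs=cv2.cvtColor(a["f"],cv2.COLOR_RGB2HSV)
    # green
    box=np.zeros(h.shape,bool)
    box[(slice(305,340),slice(340,380)) if n=="top" else (slice(258,282),slice(235,262))]=1
    g=box&(f[...,1]>f[...,0]*1.5)&(f[...,1]>f[...,2]*1.3);v,u=np.nonzero(g)
    S=ray(K,T,u.mean(),v.mean(),.022);print(n,"green",u.mean(),v.mean(),g.sum(),"world",S,"h",np.nanmedian(h[g]))
    box[:]=0;box[(slice(285,332),slice(284,330)) if n=="top" else (slice(228,258),slice(240,276))]=1
    blk=box&(f.sum(-1)<170)
    ok=blk&np.isfinite(h)
    lo=ok&(abs(h-.011)<.003)
    P=(w[ok]-m)@R
    v,u=np.nonzero(blk);(c,ax,an)=cv2.fitEllipse(cv2.convexHull(np.stack([u,v],1).astype(np.float32)))
    D=ray(K,T,c[0],c[1],.011);print(" black",blk.sum(),c,ax,"world",D,"z-h median",np.nanmedian(h[ok]),"max",np.nanpercentile(h[ok],[5,50,90,97]))
    if n=="top":
        br=box&(f.sum(-1)>230);br[:298]=0;
        k,l,st,ce=cv2.connectedComponentsWithStats(br.astype(np.uint8))
        for j in range(1,k):
            if st[j,4]<5 or st[j,4]>200: continue
            vv,uu=np.nonzero(l==j);Q=np.array([ray(K,T,x,y,.026) for x,y in zip(uu,vv)])
            L=(Q-D)@R;print(j,st[j],L.mean(0),np.degrees(np.arctan2(L[:,1].mean(),L[:,0].mean())))
            e=np.linalg.svd(L[:,:2]-L[:,:2].mean(0))[2][0];print("dir",np.degrees(np.arctan2(e[1],e[0])),L.min(0),L.max(0))
    hi=ok&(h>.018)&(h<.032);L=(w[hi]-D)@R
    if hi.sum()>5:
        e=np.linalg.svd(L[:,:2]-L[:,:2].mean(0))[2][0];print("wing depth",hi.sum(),L.mean(0),"dir",np.degrees(np.arctan2(e[1],e[0])))
E
```

```text
[ 0.52200497 -0.05679453  0.06130736]
top green 358.56756756756755 321.02162162162165 185 world [ 0.49822685 -0.10991264  0.08173876] h 0.02082221302376543
 black 598 (306.9031677246094, 307.8023376464844) (28.44222640991211, 28.55940055847168) world [ 0.52563713 -0.00843679  0.07112401] z-h median 0.010726347032662405 max [0.00708282 0.01072635 0.02427668 0.02604888]
wing depth 95 [-0.00358707 -0.00445186  0.01345142] dir -125.341256720474
side green 248.06666666666666 269.54814814814813 135 world [ 0.49625615 -0.12229028  0.08190652] h 0.020620953440569356
 black 314 (256.260009765625, 244.04159545898438) (16.847702026367188, 24.930086135864258) world [ 0.52443634 -0.01444336  0.07116349] z-h median 0.011716814012137616 max [0.00494318 0.01171681 0.02451989 0.02631521]
wing depth 75 [-0.00229558 -0.00059279  0.01218125] dir -125.34745222483238
```

```bash
python3 - <<'E'
from h import *
m,R=frame()
for n in("top","side"):
    a=np.load(n+"0.npz");w=a["w"];f=a["f"].astype(float);z=w[...,2];h=(w-m)@R[:,2]
    r=np.hypot(w[...,0]-.498,w[...,1]+.113)
    g=(r<.03)&(abs(h-.021)<.003)&(f[...,1]>f[...,0]*1.4);P=w[g]
    print(n,"green",g.sum(),"rect centre",(P.max(0)+P.min(0))/2,np.ptp(P,0),P.mean(0), np.nanmedian(h[g]))
    s=(np.hypot(w[...,0]-.525,w[...,1]+.01)<.045)&(f.sum(-1)<200)&(abs(h-.011)<.0035);P=w[s]
    c,rr=cv2.minEnclosingCircle((((P-m)@R)[:,:2]*1000).astype(np.float32));print(" skirt",s.sum(),m+R@np.array([c[0]/1e3,c[1]/1e3,.011]),rr)
    mm=(abs(z-.150)<.004)&(abs(w[...,0]-.66)<.07)&(abs(w[...,1]+.07)<.08);P=w[mm]
    print(" mouldtop",mm.sum(),cv2.minAreaRect((P[:,:2]*1000).astype(np.float32)))
    jl=(f[...,0]>130)&(f[...,2]<70)&(abs(w[...,0]-.6)<.06)&(abs(w[...,1]-.11)<.05);P=w[jl];print(" lid",jl.sum(),P.mean(0),(P.max(0)+P.min(0))/2)
    pl=(abs(z-.095)<.004)&(w[...,0]>.52)&(w[...,0]<.78)&(abs(w[...,1]+.08)<.14)&(f.sum(-1)<200);P=w[pl];print(" plat",pl.sum(),cv2.minAreaRect((P[:,:2]*1000).astype(np.float32)))
E
```

```text
top green 144 rect centre [ 0.49725253 -0.11183315  0.08047681] [0.02515845 0.02570514 0.00846834] [ 0.49699557 -0.11138677  0.08086368] 0.021369224863590303
 skirt 470 [ 0.52404273 -0.00799207  0.07083235] 28.70851707458496
 mouldtop 2291 ((669.6493530273438, -61.278385162353516), (109.68740844726562, 80.025146484375), 74.46952819824219)
 lid 597 [0.61132885 0.12071331 0.08470489] [0.61090249 0.12049722 0.08479227]
 plat 4333 ((652.0755615234375, -85.63600158691406), (198.7482452392578, 148.79739379882812), 76.24898529052734)
side green 89 rect centre [ 0.49645348 -0.11484599  0.08024599] [0.02544302 0.02788041 0.00859462] [ 0.49604037 -0.11588113  0.08116424] 0.022006478474643505
 skirt 183 [ 0.52354088 -0.01197295  0.07090895] 29.80022430419922
 mouldtop 959 ((668.9579467773438, -63.47319030761719), (111.2511215209961, 78.74980926513672), 74.43517303466797)
 lid 168 [0.6095752  0.11723708 0.085585  ] [0.60953712 0.11741053 0.0855463 ]
 plat 2264 ((653.0784301757812, -86.5665283203125), (199.22677612304688, 146.8147735595703), 76.20858001708984)
```

Call:
play_rows:
  increments: "-2.54 -2.42 0 0 -1; -2.54 -2.42 0 0 -1; -2.54 -2.42 0 0 -1; -2.54 -2.42 0 0 -1; -2.54 -2.42 0 0 -1"
  grip_force: 5

```text
clock: 1.42
position: [0.2938, 0.4276, 0.1966]
ee_rot: [0.551, 3.093, 0.0]
force: [1.4, -0.3, -0.8]
width: 0.686
gripper_force: 0.0
```

Call:
play_rows:
  increments: "-2.54 -2.42 0 0 -1; -2.54 -2.42 0 0 -1; -2.54 -2.42 0 0 -1; -2.54 -2.42 0 0 -1; -2.54 -2.42 0 0 -1"

```text
clock: 1.83
position: [0.3712, 0.2701, 0.1968]
ee_rot: [0.551, 3.093, 0.001]
force: [1.3, -0.1, 1.2]
width: 0.325
gripper_force: 0.0
```

Call:
play_rows:
  increments: "-2.54 -2.42 0 0 -1; -2.54 -2.42 0 0 -1; -2.54 -2.42 0 0 -1; -2.54 -2.42 0 0 -1; -2.54 -2.42 0 0 -1"

```text
clock: 2.25
position: [0.4486, 0.1126, 0.1969]
ee_rot: [0.551, 3.092, 0.001]
force: [0.9, 0.7, -0.2]
width: 0.008
gripper_force: 0.0
```

Call:
play_rows:
  increments: "-2.54 -2.42 0 0 -1; -2.54 -2.42 0 0 -1; -2.54 -2.42 0 0 -1; -2.54 -2.42 0 0 -1; -2.54 -2.42 0 0 -1"

```text
clock: 2.67
position: [0.526, -0.0448, 0.1968]
ee_rot: [0.551, 3.092, 0.0]
force: [1.4, 0.7, -0.1]
width: 0.007
gripper_force: 0.0
```

Call:
play_rows:
  increments: "0 0 1 5.9 -1; 0 0 1 5.9 -1; 0 0 1 5.9 -1; 0 0 1 5.9 -1; 0 0 1 0 -1"

```text
clock: 3.08
position: [0.5255, -0.0432, 0.1461]
ee_rot: [1.179, 2.912, 0.0]
force: [-0.2, 0.2, 0.1]
width: 0.001
gripper_force: 0.0
```

```bash
python3 - <<'E'
from h import *
o=[]
for n,b in(("top",(270,350,270,376)),("side",(190,270,205,311))):
    p=vision.get_image(n);np.savez(n+"1.npz",w=cloud(p),f=p["frame"])
    o.append(cv2.resize(p["frame"][b[0]:b[1],b[2]:b[3],::-1],None,fx=5,fy=5,interpolation=cv2.INTER_CUBIC)[:, :,:])
o=[x[:300] if 0 else cv2.resize(x,(398,300)) for x in o]
cv2.imwrite("pics/c2.png",np.hstack(o))
w=cloud(p);P=w.reshape(-1,3);k=(np.hypot(P[:,0]-.5255,P[:,1]+.0432)<.05)&(P[:,2]>.142)&(P[:,2]<.2)
for z in np.arange(.144,.2,.008):
    q=P[k&(abs(P[:,2]-z)<.004)]
    if len(q):print(round(z,3),len(q),q.min(0),q.max(0))
E
```

```text
0.176 13 [ 0.51438371 -0.05729213  0.17623707] [ 0.53728144 -0.04103077  0.17957945]
0.184 36 [ 0.50627476 -0.06078937  0.1807047 ] [ 0.54263617 -0.03985875  0.18763779]
0.192 60 [ 0.50627583 -0.06419788  0.18820038] [ 0.54288235 -0.0408229   0.19595894]
0.2 23 [ 0.50646321 -0.06185581  0.19649392] [ 0.54292795 -0.04179576  0.19995674]
```

View pics/c2.png

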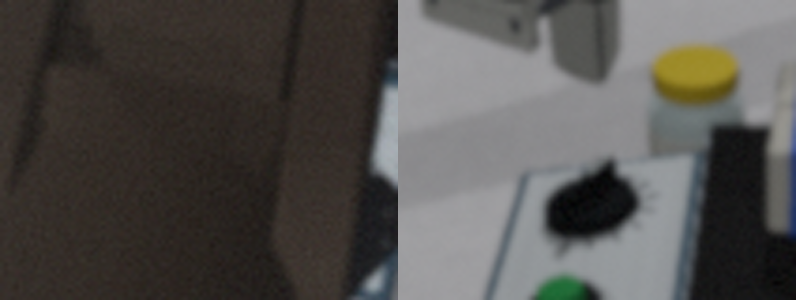

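```bash
python3 - <<'E'
from h import *
print(arm.observe()["position"],arm.observe()["clock"])
p=vision.get_image("side");w=cloud(p)
for u in(250,254,258):
    for v in range(196,222,2):print(u,v,np.round(w[v,u],3),p["frame"][v,u])
T=p["cam_to_world"];K=p["mtx"];print(T[:3,3])
for q in([.5255,-.0432,.146],[.5237,-.0098,.071]):
    c=T[:3,:3].T@(np.array(q)-T[:3,3]);print(K[0,0]*c[0]/-c[2]+K[0,2],K[1,1]*c[1]/c[2]+K[1,2])
E
```

```text
[ 0.52439367 -0.04296578  0.14515194] 3.1833
250 196 [ 0.515 -0.061  0.221] [85 86 83]
250 198 [ 0.515 -0.057  0.214] [86 85 83]
250 200 [ 0.515 -0.063  0.212] [86 86 84]
250 202 [ 0.515 -0.058  0.205] [86 87 83]
250 204 [ 0.514 -0.058  0.2  ] [85 85 82]
250 206 [ 0.514 -0.056  0.195] [84 85 82]
250 208 [ 0.514 -0.056  0.19 ] [95 95 94]
250 210 [0.534 0.27  0.001] [137 137 139]
250 212 [0.532 0.26  0.001] [145 145 147]
250 214 [ 0.532  0.254 -0.002] [141 141 143]
250 216 [0.53  0.236 0.002] [141 141 143]
250 218 [0.529 0.226 0.001] [141 141 143]
250 220 [0.528 0.215 0.001] [142 141 144]
254 196 [ 0.524 -0.058  0.218] [84 84 82]
254 198 [ 0.523 -0.063  0.216] [85 86 83]
254 200 [ 0.523 -0.062  0.211] [84 85 82]
254 202 [ 0.522 -0.064  0.207] [84 85 82]
254 204 [ 0.522 -0.063  0.202] [83 84 81]
254 206 [ 0.522 -0.061  0.197] [85 86 83]
254 208 [ 0.521 -0.065  0.194] [84 85 82]
254 210 [ 0.521 -0.06   0.187] [99 98 98]
254 212 [0.543 0.254 0.003] [136 134 137]
254 214 [0.542 0.242 0.004] [141 141 143]
254 216 [ 0.541  0.237 -0.   ] [140 140 142]
254 218 [0.54  0.223 0.001] [141 141 143]
254 220 [0.539 0.211 0.002] [143 142 145]
258 196 [ 0.532 -0.051  0.214] [64 65 63]
258 198 [ 0.532 -0.048  0.207] [63 64 62]
258 200 [ 0.531 -0.057  0.207] [63 64 62]
258 202 [ 0.531 -0.054  0.201] [64 65 64]
258 204 [ 0.531 -0.054  0.196] [66 67 65]
258 206 [ 0.531 -0.054  0.192] [71 70 68]
258 208 [ 0.531 -0.051  0.185] [73 73 70]
258 210 [ 0.53  -0.054  0.182] [81 80 79]
258 212 [ 0.53  -0.054  0.178] [120 120 121]
258 214 [0.553 0.241 0.002] [142 142 143]
258 216 [0.552 0.233 0.001] [141 141 143]
258 218 [ 0.552  0.227 -0.002] [142 141 143]
258 220 [0.55  0.212 0.   ] [141 140 143]
[ 0.4621121  -0.89201616  0.65578039]
256.21029787089265 222.43248221155002
255.72304534059623 243.03640688429977
```

```bash
python3 - <<'E'
from h import *
a=np.load("side0.npz");w,K,T=a["w"],a["mtx"],a["T"]
for q in([.216,.586,.196],[.216+.346*.046,.586+.938*.046,.196],[.216-.346*.046,.586-.938*.046,.196]):
    c=T[:3,:3].T@(np.array(q)-T[:3,3]);print(K[0,0]*c[0]/-c[2]+K[0,2],K[1,1]*c[1]/c[2]+K[1,2])
P=w[40:130,80:170].reshape(-1,3);k=(np.hypot(P[:,0]-.216,P[:,1]-.586)<.09)&(P[:,2]>.1)
for z in np.arange(.17,.34,.01):
    q=P[k&(abs(P[:,2]-z)<.005)]
    if len(q):print(round(z,3),len(q),q.min(0),q.max(0))
c=cv2.resize(a["f"][70:130,80:160,::-1],None,fx=7,fy=7,interpolation=cv2.INTER_CUBIC)
p=vision.get_image("side");d=cv2.resize(p["frame"][170:230,215:295,::-1],None,fx=7,fy=7,interpolation=cv2.INTER_CUBIC)
cv2.imwrite("pics/c3.png",np.hstack([c,d])[:, ::1]) if 0 else cv2.imwrite("pics/c3.png",cv2.resize(np.hstack([c,d]),(800,300)))
E
```

```text
132.55796095571372 115.3794806972583
139.3750209431003 110.82417387406693
125.358804668815 120.1901125261712
0.23 28 [0.18792957 0.52916214 0.22603758] [0.24372325 0.63646635 0.23475579]
0.24 53 [0.18556888 0.52174003 0.23509249] [0.24776231 0.63784734 0.24486736]
0.25 63 [0.18451805 0.52121249 0.24508546] [0.24837284 0.6409582  0.25479939]
0.26 60 [0.18608631 0.51862126 0.255013  ] [0.24869088 0.63870403 0.26485578]
0.27 70 [0.18599011 0.51988825 0.26504286] [0.24886076 0.64237016 0.27492909]
0.28 64 [0.18438444 0.51783287 0.2754124 ] [0.24896567 0.64632137 0.28463073]
0.29 45 [0.16401677 0.49682845 0.28502913] [0.27695137 0.64787374 0.29492991]
0.3 110 [0.15723463 0.49626664 0.29501583] [0.27858761 0.64747982 0.3049799 ]
0.31 158 [0.15925411 0.49708859 0.30519271] [0.2795263  0.65092293 0.31499722]
0.32 91 [0.17487466 0.49716096 0.31501063] [0.27936212 0.65619553 0.32484995]
0.33 106 [0.16997707 0.49765849 0.32509562] [0.27843722 0.64765599 0.33499914]
```

View pics/c3.png

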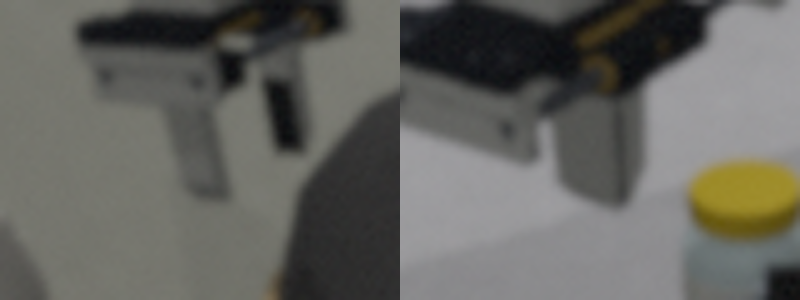

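```bash
python3 - <<'E'
from h import *
W=[];F=[]
for i in range(4):
    p=vision.get_image("side");W.append(cloud(p));F.append(p["frame"].astype(float))
w=np.nanmean(W,0);f=np.mean(F,0)
for u in range(244,268):
    c=w[:,u];k=(np.hypot(c[:,0]-.525,c[:,1]+.045)<.045)&(c[:,2]>.15)&(c[:,2]<.212)
    if k.sum():print(u,k.sum(),np.round(c[k].mean(0),4),"zmin",round(c[k][:,2].min(),4),"rows",np.nonzero(k)[0][[0,-1]],f[k,u].mean().round() if 0 else f[np.nonzero(k)[0],u].mean().round())
s=arm.observe();print(s["position"],s["ee_rot"],s["joints"],s["clock"])
E
```

```text
246 4 [ 0.5072 -0.0509  0.2079] zmin 0.2047 rows [198 201] 112.0
247 8 [ 0.5088 -0.0514  0.2009] zmin 0.1924 rows [199 206] 100.0
248 9 [ 0.5106 -0.0528  0.2003] zmin 0.1889 rows [199 207] 92.0
249 9 [ 0.5125 -0.0552  0.2014] zmin 0.1911 rows [199 207] 88.0
250 9 [ 0.5144 -0.0558  0.1992] zmin 0.1864 rows [200 208] 89.0
251 10 [ 0.5163 -0.0566  0.1982] zmin 0.1806 rows [200 209] 90.0
252 10 [ 0.5182 -0.0592  0.1994] zmin 0.1826 rows [200 209] 89.0
253 9 [ 0.52   -0.0612  0.1992] zmin 0.1855 rows [201 209] 87.0
254 11 [ 0.522  -0.0619  0.1993] zmin 0.1795 rows [200 210] 89.0
255 11 [ 0.524  -0.0618  0.1991] zmin 0.1833 rows [200 210] 87.0
256 12 [ 0.5263 -0.0604  0.1992] zmin 0.1858 rows [199 210] 85.0
257 14 [ 0.5285 -0.0577  0.1975] zmin 0.1798 rows [198 211] 85.0
258 14 [ 0.5307 -0.0556  0.1962] zmin 0.1815 rows [198 211] 78.0
259 15 [ 0.5332 -0.0514  0.1948] zmin 0.1796 rows [197 211] 72.0
260 14 [ 0.5356 -0.0493  0.1946] zmin 0.179 rows [197 210] 77.0
261 15 [ 0.5378 -0.0481  0.1949] zmin 0.179 rows [196 210] 90.0
262 14 [ 0.5403 -0.0455  0.1969] zmin 0.1819 rows [195 208] 96.0
263 11 [ 0.5428 -0.0428  0.1988] zmin 0.1872 rows [195 205] 104.0
264 10 [ 0.5453 -0.0403  0.2007] zmin 0.1903 rows [194 203] 125.0
[ 0.52582573 -0.04328011  0.14713682] [1.17032622e+00 2.91443098e+00 9.83652401e-04] [-0.37711702  0.34098514  0.46781985  1.90366888 -0.18840587  0.93861424
  0.98637498] 3.4833
```

Call:
play_rows:
  increments: "0 0 1.3 0 -1; 0 0 1.3 0 -1; 0 0 1.3 0 -1; 0 0 1.3 0 -1; 0 0 1.3 0 -1"

```text
clock: 3.9
position: [0.5258, -0.0432, 0.0815]
ee_rot: [1.171, 2.914, 0.001]
force: [0.5, 0.1, -1.0]
width: 0.007
gripper_force: 0.0
```

```bash
cat > look.py <<'E'
from h import *
W=[]
for i in range(2):
    p=vision.get_image("side");W.append(cloud(p))
w=np.nanmean(W,0);s=arm.observe();print(s["position"],s["ee_rot"],s["force"],s["clock"])
x,y,z=s["position"]
for u in range(240,270,2):
    c=w[:,u];k=(np.hypot(c[:,0]-x,c[:,1]-y)<.045)&(c[:,2]>z+.005)&(c[:,2]<z+.065)
    if k.sum()>3:print(u,k.sum(),np.round(c[k].mean(0),4),"zmin",round(c[k][:,2].min(),4),"rows",np.nonzero(k)[0][[0,-1]])
import sys
cv2.imwrite(sys.argv[1],cv2.resize(p["frame"][200:270,215:305,::-1],None,fx=6,fy=6,interpolation=cv2.INTER_CUBIC))
E
python3 look.py pics/c4.png
```

```text
[ 0.52435198 -0.04310551  0.08034315] [-1.17042865e+00 -2.91300641e+00  1.41040557e-03] [-0.02261614 -1.62305336  0.01772518] 4.0
250 7 [ 0.5105 -0.0532  0.1347] zmin 0.1275 rows [227 233]
252 10 [ 0.5149 -0.043   0.1202] zmin 0.0856 rows [228 239]
254 11 [ 0.5187 -0.0489  0.1227] zmin 0.0853 rows [228 240]
256 11 [ 0.5226 -0.055   0.1266] zmin 0.0859 rows [228 238]
258 12 [ 0.5269 -0.0557  0.1278] zmin 0.0962 rows [227 238]
260 14 [ 0.5317 -0.0517  0.1273] zmin 0.0962 rows [225 238]
262 15 [ 0.5366 -0.0466  0.1273] zmin 0.0936 rows [223 237]
264 12 [ 0.5416 -0.0431  0.1311] zmin 0.1165 rows [222 233]look.py:5: RuntimeWarning: Mean of empty slice
  w=np.nanmean(W,0);s=arm.observe();print(s["position"],s["ee_rot"],s["force"],s["clock"])
```

View pics/c4.png

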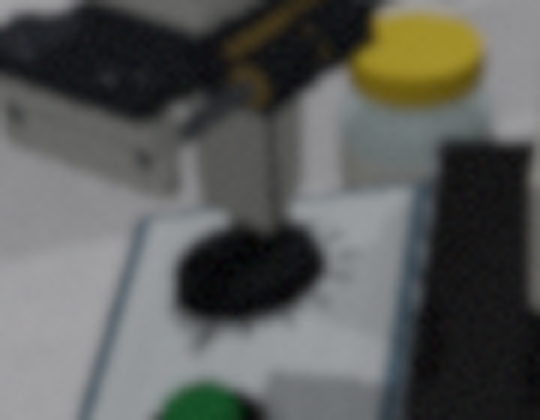

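Call:
play_rows:
  increments: "0 0 0.4 0 -1; 0 0 0.4 0 -1; 0 0 0.4 0 -1; 0 0 0.4 0 -1; 0 0 0 0 -1"

```text
clock: 4.42
position: [0.5251, -0.0431, 0.0651]
ee_rot: [-1.172, -2.914, 0.0]
force: [-0.9, 1.1, -0.3]
width: 0.006
gripper_force: 0.0
```

```bash
python3 look.py pics/c5.png
```

```text
[ 0.52540307 -0.04324909  0.06554786] [-1.17218919e+00 -2.91463247e+00  2.89349059e-05] [-0.53894431 -0.16348597 -0.05433631] 4.5167
248 7 [ 0.5055 -0.0311  0.094 ] zmin 0.0749 rows [231 246]
250 16 [ 0.5097 -0.0384  0.1007] zmin 0.0728 rows [232 247]
252 17 [ 0.5138 -0.0395  0.0968] zmin 0.0706 rows [233 249]
254 15 [ 0.5179 -0.0422  0.0977] zmin 0.071 rows [234 249]
256 16 [ 0.522  -0.0461  0.0986] zmin 0.0714 rows [234 250]
258 17 [ 0.5263 -0.0479  0.1007] zmin 0.072 rows [233 249]
260 19 [ 0.5309 -0.0473  0.1024] zmin 0.071 rows [231 249]
262 20 [ 0.5358 -0.0418  0.0995] zmin 0.0708 rows [230 249]
264 20 [ 0.5411 -0.0346  0.0995] zmin 0.0715 rows [228 247]
266 8 [ 0.5466 -0.0175  0.0745] zmin 0.0711 rows [239 246]look.py:5: RuntimeWarning: Mean of empty slice
  w=np.nanmean(W,0);s=arm.observe();print(s["position"],s["ee_rot"],s["force"],s["clock"])
```

View pics/c5.png

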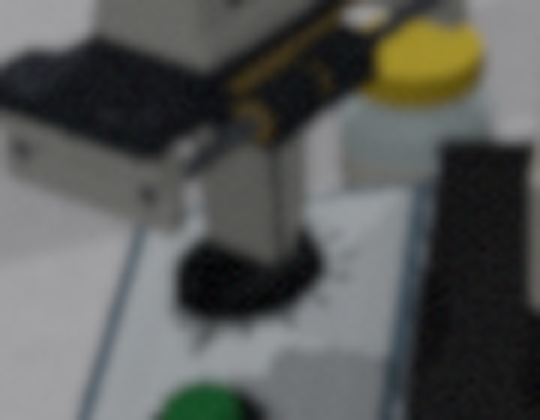

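Call:
play_rows:
  increments: "0 0 0.3 0 -1; 0 0 0.3 0 -1; 0 0 0.3 0 -1; 0 0 0.3 0 -1; 0 0 0 0 -1"

```text
clock: 4.93
position: [0.525, -0.0432, 0.0528]
ee_rot: [-1.172, -2.914, 0.001]
force: [-0.1, 0.2, 0.3]
width: 0.009
gripper_force: 0.0
```

Call:
play_rows:
  increments: "0 0 0.2 0 -1; 0 0 0.2 0 -1; 0 0 0 0 -1"

```text
clock: 5.18
position: [0.5252, -0.0432, 0.0492]
ee_rot: [-1.172, -2.914, 0.0]
force: [-0.2, 0.4, -0.3]
width: 0.007
gripper_force: 0.0
```

```bash
python3 look.py pics/c6.png
```

```text
[ 0.52538613 -0.04325367  0.0494727 ] [-1.17229756e+00 -2.91459099e+00  5.24254409e-05] [ 0.91016456  0.23436447 -0.32157306] 5.2833
240 10 [ 0.4844 -0.0415  0.06  ] zmin 0.0549 rows [245 262]
242 13 [ 0.4886 -0.0417  0.0561] zmin 0.0548 rows [252 264]
244 17 [ 0.4936 -0.0367  0.0578] zmin 0.0558 rows [247 264]
246 18 [ 0.4983 -0.0363  0.0607] zmin 0.0572 rows [246 263]
248 22 [ 0.5031 -0.0361  0.0654] zmin 0.057 rows [242 263]
250 25 [ 0.5074 -0.0447  0.0745] zmin 0.0586 rows [239 263]
252 25 [ 0.5116 -0.0482  0.0762] zmin 0.0597 rows [239 263]
254 25 [ 0.5155 -0.0526  0.076 ] zmin 0.0594 rows [240 264]
256 25 [ 0.5195 -0.0567  0.0756] zmin 0.061 rows [241 265]
258 26 [ 0.5239 -0.0579  0.0772] zmin 0.0602 rows [240 265]
260 28 [ 0.5284 -0.0579  0.0792] zmin 0.0619 rows [238 265]
262 29 [ 0.5334 -0.0529  0.0793] zmin 0.0633 rows [236 264]
264 30 [ 0.5383 -0.0502  0.0809] zmin 0.0635 rows [234 263]
266 31 [ 0.5432 -0.0462  0.0789] zmin 0.0642 rows [233 263]
268 21 [ 0.5472 -0.0454  0.0672] zmin 0.0651 rows [242 262]look.py:5: RuntimeWarning: Mean of empty slice
  w=np.nanmean(W,0);s=arm.observe();print(s["position"],s["ee_rot"],s["force"],s["clock"])
```

View pics/c6.png

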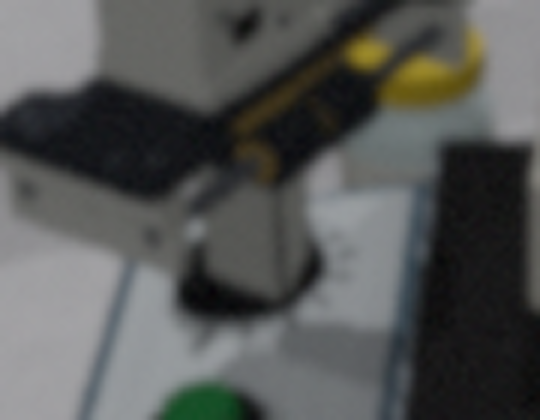

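Call:
play_rows:
  increments: "0.25 0 0.05 0 -1; 0.25 0 0.05 0 -1; 0.2 0 0 0 -1; 0.15 0 0 0 -1; 0 0 0 0 -1"

```text
clock: 5.7
position: [0.5189, -0.0369, 0.0485]
ee_rot: [-1.172, -2.915, -0.0]
force: [-0.3, -0.0, -0.6]
width: 0.006
gripper_force: 0.0
```

Call:
play_rows:
  increments: "0.21 -0.12 0.04 5 -1; 0.21 -0.12 0.04 5 -1; 0.21 -0.12 0.04 5 -1; 0.21 -0.12 0.04 5 -1; 0 0 0 0 -1"

```text
clock: 6.12
position: [0.5104, -0.0343, 0.0471]
ee_rot: [1.666, 2.662, -0.0]
force: [0.0, -1.2, 0.0]
width: 0.005
gripper_force: 0.7
```

```bash
python3 look.py pics/c7.png
```

```text
[ 0.51043972 -0.03394881  0.0470326 ] [ 1.65643269e+00  2.66901836e+00 -3.16449517e-04] [ 1.04202742 -2.24834179  0.40311628] 6.2167
240 17 [ 0.4848 -0.0318  0.0554] zmin 0.0543 rows [248 264]
242 25 [ 0.49   -0.0344  0.0672] zmin 0.0544 rows [237 265]
244 27 [ 0.4946 -0.0354  0.07  ] zmin 0.0551 rows [238 264]
246 25 [ 0.4987 -0.0416  0.0735] zmin 0.0561 rows [239 263]
248 25 [ 0.503  -0.0446  0.075 ] zmin 0.057 rows [239 263]
250 26 [ 0.5074 -0.0463  0.0769] zmin 0.0587 rows [238 263]
252 27 [ 0.5118 -0.0469  0.0781] zmin 0.0587 rows [237 263]
254 28 [ 0.5163 -0.0465  0.0786] zmin 0.0605 rows [236 263]
256 29 [ 0.5209 -0.0457  0.0788] zmin 0.0604 rows [235 263]
258 29 [ 0.5254 -0.0445  0.0774] zmin 0.0602 rows [235 263]
260 29 [ 0.531  -0.0316  0.0711] zmin 0.0623 rows [234 262]
262 26 [ 0.5353 -0.0329  0.07  ] zmin 0.0634 rows [236 261]
264 20 [ 0.5394 -0.0368  0.0692] zmin 0.0644 rows [240 259]
266 17 [ 0.5441 -0.0357  0.0691] zmin 0.0648 rows [241 257]
268 14 [ 0.5485 -0.0362  0.0675] zmin 0.0647 rows [243 256]look.py:5: RuntimeWarning: Mean of empty slice
  w=np.nanmean(W,0);s=arm.observe();print(s["position"],s["ee_rot"],s["force"],s["clock"])
```

View pics/c7.png

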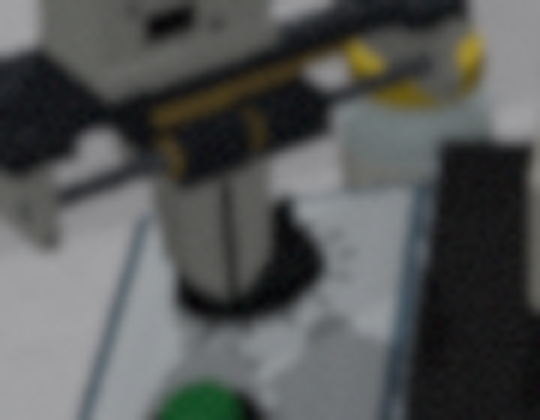

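Call:
play_rows:
  increments: "0.26 -0.12 0.03 5 -1; 0.26 -0.12 0.03 5 -1; 0.21 -0.12 0.03 5 -1; 0.21 -0.12 0.03 5 -1; 0 0 0 0 -1"

```text
clock: 6.63
position: [0.5023, -0.0262, 0.0456]
ee_rot: [-2.099, -2.336, 0.001]
force: [-0.7, 0.1, 0.7]
width: 0.007
gripper_force: 0.0
```

```bash
cat > wing.py <<'E'
from h import *
m,R=frame(-13.8);A=np.array([.5237,-.0098,.071])
s=arm.observe();print(s["position"],s["force"],s["clock"])
t=s["ee_rot"];yaw=2*np.arctan2(t[1],t[0])-np.pi/2;d=np.array([np.cos(yaw),np.sin(yaw)]);n=np.array([-d[1],d[0]]);q=s["position"][:2]-A[:2];print("tool phi",(np.degrees(yaw)+13.8+90)%180-90,"s,r",q@n,q@d)
for nm in("side","top"):
    p=vision.get_image(nm);w=cloud(p);L=(w-A)@R
    k=(L[...,2]>.006)&(L[...,2]<.018)&(np.hypot(L[...,0],L[...,1])<.031)
    # exclude gripper by colour brightness
    k&=p["frame"].sum(-1)<130
    q=L[k];
    if len(q)>3:
        o=q[np.hypot(q[:,0],q[:,1])>.010]
        print(nm,len(q),q.mean(0).round(4),"angles of outer pts",np.degrees(np.arctan2(o[:,1],o[:,0])).round())
E
python3 wing.py
```

```text
[ 0.50229768 -0.02621576  0.04556249] [-0.66278779  0.05964868  0.69412216] 6.6333
tool phi 19.917724823547815 s,r -0.014041393714810996 -0.023029893987993766
side 31 [0.0125 0.0013 0.0101] angles of outer pts [ 8. 12. 19.  9.  5.  6. 13. 16. -1.  6.  3.  8. 14. 20. 16.  0.  5. 12.
 11.]
```

Call:
play_rows:
  increments: "0.21 -0.12 0.02 5 -1; 0.21 -0.12 0.02 5 -1; 0.21 -0.12 0.02 5 -1; 0.21 -0.12 0.02 5 -1; 0.21 -0.12 0.02 5 -1"

```text
clock: 7.15
position: [0.4973, -0.0159, 0.0447]
ee_rot: [-2.555, -1.828, 0.0]
force: [-0.8, 0.3, 0.4]
width: 0.007
gripper_force: 0.2
```

Call:
play_rows:
  increments: "0.21 -0.12 0.01 5 -1; 0.21 -0.12 0.01 5 -1; 0.21 -0.12 0 5 -1; 0 0 0 0 -1"

```text
clock: 7.48
position: [0.4963, -0.0084, 0.0443]
ee_rot: [-2.771, -1.479, 0.002]
force: [-0.5, -0.1, -0.6]
width: 0.007
gripper_force: 0.2
```

```bash
python3 wing.py
```

```text
[ 0.49626937 -0.00839228  0.04426546] [-0.46129398 -0.08982095 -0.57636645] 7.4833
tool phi -20.0382732878341 s,r -0.014105486683336313 -0.023568117911032194
side 39 [ 0.0043 -0.0076  0.0106] angles of outer pts [178. -60. -50. -55. -42. -48. -46. -38. -54. -46. -45. -42. -48. -61.
 -47. -43. -40. -43. -43.]
```

Call:
play_rows:
  increments: "-0.5 0 0 0 -1; -0.5 0 0 0 -1; -0.5 0 -1 0 -1; 0 0 -3 0 -1; 0 0 -3 0 -1"

```text
clock: 8.0
position: [0.4868, -0.0223, 0.1153]
ee_rot: [-2.772, -1.478, 0.004]
force: [1.2, 0.2, 1.3]
width: 0.006
gripper_force: 0.0
```

Call:
play_rows:
  increments: "2.8 -1.85 -1 0 -1; 2.8 -1.85 0 0 -1; 2.8 -1.85 0 0 -1; 2.8 -1.85 0 0 -1; 2.8 -1.85 0 0 -1"

```text
clock: 8.42
position: [0.4893, 0.1479, 0.1256]
ee_rot: [-2.771, -1.48, -0.002]
force: [1.7, 0.1, 0.4]
width: 0.007
gripper_force: 0.0
```

```bash
python3 wing.py; python3 - <<'E'
from h import *
p=vision.get_image("top");f=p["frame"];cv2.imwrite("pics/c8.png",cv2.resize(f[270:370,260:390,::-1],None,fx=6,fy=6,interpolation=cv2.INTER_CUBIC))
E
```

```text
[0.48928947 0.14785152 0.12556428] [1.71329094 0.07129924 0.43577699] 8.4167
tool phi -19.99659995968983 s,r 0.11187043676037356 -0.11628882268744613
side 54 [-0.0001 -0.0047  0.011 ] angles of outer pts [144. 156. 152. 159. 132. 156. 164. 166. 154. 170. 161. 154. 158. 168.
 -61. -52. -56. -53. -46. -46. -67. -57. -54. -52. -44. -43. -62. -52.
 -48. -49. -48. -48. -46. -40.]
top 69 [-0.0067  0.0061  0.0138] angles of outer pts [-43. -44. -47. -50. 116. 117. 122. 124. 127. 125. 128. 132. 136. 128.
 131. 133. 138. 144. 149. 130. 133. 135. 140. 144. 149. 155. 135. 138.
 141. 144. 149. 154. 141. 145. 149. 153. 148. 152.]
```

View pics/c8.png

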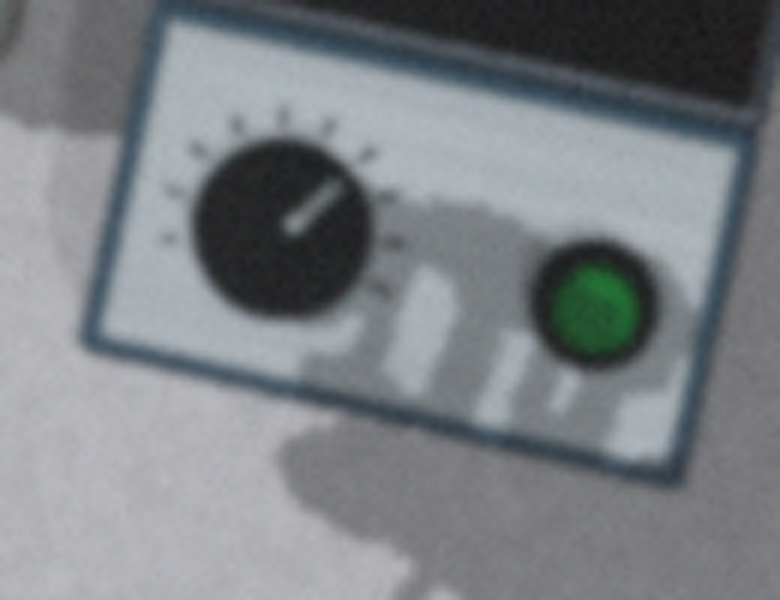

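Call:
play_rows:
  increments: "-3.07 2.06 0 0 -1; -3.07 2.06 0 0 -1; -3.07 2.06 0 0 -1; -3.07 2.06 0 0 -1; -3.07 2.06 0 0 -1"

```text
clock: 8.98
position: [0.4888, -0.0413, 0.1252]
ee_rot: [2.772, 1.478, 0.001]
force: [1.4, -0.1, 0.6]
width: 0.007
gripper_force: 0.0
```

Call:
play_rows:
  increments: "-3.07 2.06 0 0 -1; -3.07 2.06 0 0 -1; 0 0 2.5 0 -1; 0 0 2.5 0 -1; 0 0 1.3 0 -1"

```text
clock: 9.4
position: [0.4879, -0.1143, 0.0604]
ee_rot: [-2.773, -1.475, 0.002]
force: [0.0, 0.2, -0.4]
width: 0.005
gripper_force: 0.0
```

Call:
play_rows:
  increments: "0 0 0 0 -1; 0 0 0.2 0 -1; 0 0 0.2 0 -1; 0 0 0.2 0 -1; 0 0 0 0 -1"

```text
clock: 9.82
position: [0.49, -0.112, 0.0561]
ee_rot: [2.771, 1.48, 0.002]
force: [-0.2, 0.0, 0.1]
width: 0.004
gripper_force: 0.0
```

Call:
play_rows:
  increments: "0 0 0.2 0 -1; 0 0 0.2 0 -1; 0 0 0.2 0 -1; 0 0 0 0 -1; 0 0 0 0 -1"

```text
clock: 10.23
position: [0.4901, -0.1119, 0.0497]
ee_rot: [2.771, 1.479, 0.001]
force: [1.7, 0.8, 1.9]
width: 0.005
gripper_force: 1.2
```

Call:
play_rows:
  increments: "0 0 0.2 0 -1; 0 0 0.2 0 -1; 0 0 0 0 -1; 0 0 0 0 -1"

```text
clock: 10.57
position: [0.4902, -0.1121, 0.0457]
ee_rot: [2.771, 1.479, 0.001]
force: [2.6, 1.4, 5.4]
width: 0.007
gripper_force: 2.3
```

Call:
play_rows:
  increments: "0 0 0.15 0 -1; 0 0 0 0 -1; 0 0 0 0 -1"

```text
clock: 10.82
position: [0.4904, -0.1121, 0.0448]
ee_rot: [2.771, 1.479, 0.002]
force: [-0.6, 1.8, 14.6]
width: 0.004
gripper_force: 7.5
```

Call:
play_rows:
  increments: "0 0 0.15 0 -1; 0 0 0 0 -1; 0 0 0 0 -1"

```text
clock: 11.07
position: [0.4905, -0.1121, 0.0443]
ee_rot: [-2.772, -1.479, -0.004]
force: [-4.1, 3.6, 33.1]
width: 0.006
gripper_force: 16.7
```

Hard stop reached (force climbing without motion): the button is fully down. Releasing now.

Call:
play_rows:
  increments: "0 0 -0.5 0 -1; 0 0 -1 0 -1; 0 0 -3 0 -1; 0 0 -3 0 -1; 0 0 -3 0 -1"

```text
clock: 11.48
position: [0.4881, -0.1122, 0.1483]
ee_rot: [-2.771, -1.478, 0.004]
force: [0.8, 0.2, 0.1]
width: 0.004
gripper_force: 0.0
```

Call:
play_rows:
  increments: "2.8 -1.85 0 0 -1; 2.8 -1.85 0 0 -1; 2.8 -1.85 0 0 -1; 2.8 -1.85 0 0 -1; 2.8 -1.85 0 0 -1"

```text
clock: 11.9
position: [0.4896, 0.0572, 0.1475]
ee_rot: [-2.771, -1.478, 0.002]
force: [0.4, -0.5, -0.8]
width: 0.007
gripper_force: 0.0
```

Call:
play_rows:
  increments: "2.8 -1.85 0 0 -1; 2.8 -1.85 0 0 -1; 2.8 -1.85 0 0 -1; 0 0 0 0 -1; 0 0 0 0 -1"

```text
clock: 12.32
position: [0.4903, 0.1583, 0.1471]
ee_rot: [2.768, 1.485, -0.003]
force: [-0.2, -1.0, 0.4]
width: 0.008
gripper_force: 0.0
```

```bash
python3 - <<'E'
from h import *
m,R=frame();p=vision.get_image("top");w=cloud(p);f=p["frame"].astype(float);h=(w-m)@R[:,2]
g=(np.hypot(w[...,0]-.497,w[...,1]+.112)<.02)&(f[...,1]>f[...,0]*1.4)
print("green h",np.nanmedian(h[g]),g.sum())
a=np.load("top0.npz")["f"].astype(float)
print("diff mould/bowl/jar/brush:",[abs(a[s]-f[s]).mean().round(1) for s in (np.s_[200:260,305:360],np.s_[250:310,395:465],np.s_[250:285,230:262],np.s_[300:345,440:510])])
cv2.imwrite("pics/c9.png",cv2.resize(p["frame"][150:370,220:520,::-1],None,fx=2.6,fy=2.6,interpolation=cv2.INTER_CUBIC))
s=arm.observe();print(s["position"],s["force"],s["clock"])
E
```

```text
green h 0.020896827345298324 186
diff mould/bowl/jar/brush: [np.float64(18.6), np.float64(14.8), np.float64(19.8), np.float64(21.8)]
[0.49058019 0.15640852 0.14724311] [-0.01641342  0.3371335  -0.77521027] 12.3667
```

View pics/c9.png

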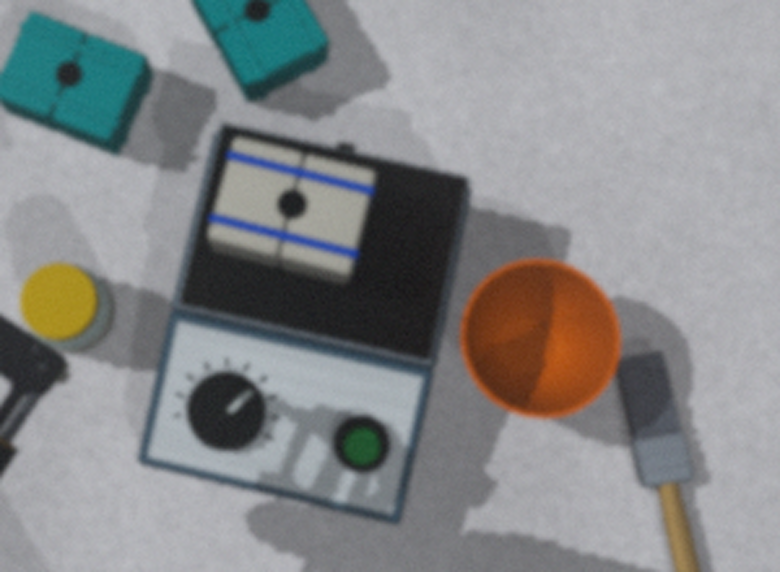

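The dial points at the seventh tick, the button is up again, and the mould, bowl, jar and brush look undisturbed. The arm is clear, so I'm handing in.

```bash
python3 -c "from cell import job;print(job.sign_off())"
```

```text
the job is handed in; nothing more can be done
None
```

I turned the dial four clicks clockwise, then pressed the start button to its stop and released it; the last picture shows the dial four ticks on, the button up and nothing else moved, and the job is handed in (no verdict was returned).

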